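Thread the lamp's post into its desk bracket and hold it at height

ROBOT

A 7-joint arm with a two-finger parallel gripper is mounted at the origin on the work surface. World frame = base frame: x ahead of the robot, y to its left, z up, the work surface at z = 0. Lengths are in m, angles in rad, forces in N, time in s.
With the tool pointing down it reaches from about 0.4 to 0.85 m from the base axis. Payload 10.4 kg.
Tool frame: the origin (TCP) lies at the very end of the fingers, on their centre line; the grasp point (between the pads) lies r.tcp_to_grasp behind it (r.tcp_to_grasp is the distance from the TCP to the grasp point, in m); z points along the fingers, y is the line along which they close (so a half turn about z gives the same grasp; the last joint's range is limited). The gripper opens to 87 mm and grips with 3 to 60 N. Pads are 19 mm wide; open, the fingers measure 117 mm over their backs; the gripper's body (75 mm by 190 mm) begins 51 mm behind the grasp point.
Start: joints at [-1.224, 0.332, -0.065, 1.46, 0.022, 1.35, -0.088], TCP at [0.226, 0.583, 0.185] pointing down, gripper open.
Joint ranges: [-2.6, 2.6], [-0.5, 2.12], [-1.47, 1.34], [0.16, 2.42], [-1.27, 4.41], [0.06, 2.06], [-2.6, 2.6]. Speed limits (rad/s): [2.22, 2.22, 2.79, 2.79, 3.14, 3.14, 3.14].

INTERFACE

Orientations are given as a unit quaternion [x, y, z, w].
In Python, from bench import monitor, cams, ticket, r gives the robot as it stands.
- The arm moves only by the shell command python3 -m crank 'ROWS' [OPENING] [FORCE]. ROWS is a JSON object whose one key "steps" holds a list of rows, each a list of 2 entries, a list of its own where there are three numbers: the shift along the world's x, y, z in units of 25 mm (1.0 is 25 mm), then the turn, a rotation vector about the world's x, y, z in units of 5 degrees (1.0 is 5 degrees). In form: {"steps": [[[x, y, z], [ax, ay, az]], ...]}. A call has 1 to 10 rows; each row shifts and turns the commanded pose from where the row before left it; what a row does not reach is not made up. A row lasts 1/12 s, in which the tool goes at most 41.7 mm and 7.16 degrees, less where a joint would pass 70% of its speed; a pose out of reach is approached as far as the arm can. A call is refused whole if a number of a shift passes 1 or a number of a turn 1, either way. A call with a gripper value outside its range is refused whole. OPENING is the finger opening in mm, from 0 to 87, set as the call begins (- or left out, the last holds). The fingers move at their own pace and stop on an object; FORCE is the grip in N (left out, the last holds). Time passes only in rows, so rows that do not move let the fingers close. It gives the time, the measured TCP pose, the force, the opening and the grip force at its end, in the units of the state.
- monitor.read_state(): the state, without advancing time (a new reading comes with each control period).
- cams.camera(name): name is "scene" or "top" or "wrist"; returns a dict with "pixels" (400x640x3 uint8, blue, green, red), "z_map" (400x640 float32, m along the optical axis (not along the pixel's ray), 0 where there is no reading), "vfov" (degrees; the focal length in pixels is half the picture's height over the tangent of half this angle, whatever the lens; pixels are square), "cx", "cy" (the principal point, pixels), "T" (4x4, takes a point from camera to world coordinates). Camera axes: x right, y up, looking along -z (the intrinsics and any distortion apply to the point x, -y, -z); pixel columns grow to the right and rows downward; lengths in m; the calibration is good to about 2 mm. A picture is of the moment at which its call begins.
- ticket.close_job(): hands the job in; it is judged then, once.
The state is a dict: "time": time; "joint_positions": joint angles; "joint_vel": joint speeds; "joint_torque": joint torques, N m; "ee_pos": TCP position; "eef_rot": TCP orientation; "ft_force": force on the tool from outside, world axes, zero at the start; "torque": the same for the moment, N m; "width": finger opening in m; "grip_force": force on a finger pad.
Only numpy, scipy, OpenCV 4.12 (cv2) and the standard library are available. Lean on these libraries where they do the work, as an engineer would, in place of code of your own. Each camera call takes 0.05 s, during which the arm holds its last target. There are 200 camera calls.

TASK

Lift the T-shaped light out of its charging dock, thread its post down through the upper and then the lower bush of the desk bracket, and turn it so that the light bar lies straight across the bracket, parallel to the column's broad face. Bring the black ring on the post level with the top rim of the upper bush, with the foot of the post hanging clear of the base, and finish still gripping the lamp there, hanging still, so that I can do up the clamp screws. Leave the bottles and other small things standing where they are.

Things in the scene. Friction and masses are not known exactly. Their poses are not given: they have to be found in the camera images.
- lamp: cordless T lamp, 0.27 to 0.43 kg, balanced on its post: round steel post 14 mm in diameter, 200 mm long (last 4 mm of the foot tapered to 9 mm), with a straight light bar across its top, 272 mm long, 30 mm wide, 22 mm thick. Origin: centre of the foot end; z up the post, y along the bar (both ends alike). Starts upright in the dock, foot on the socket's floor
- lamp_mark (a point): the black ring, 6 mm high, on the lamp's post; its middle: point on the post's axis 83 mm above the foot
- lamp_bar (a point): centre of the light bar, on the post's axis, 211 mm above the foot (bar underside 200 mm, top 222 mm): the place to grip, from above, across the bar's 30 mm width, with 30 N or more
- dock: round white charging dock, fixed, 90 mm in diameter and 60 mm high; upright socket about 18 mm in diameter at its centre, 50 mm deep (floor 10 mm above the desk), its mouth slightly flared. Origin: centre of the underside, z up
- bracket: grey steel lamp bracket, fixed: base plate 130 by 110 mm, 12 mm thick; flat column 56 mm wide (along y), 112 mm high, at x = -56 mm; two arms run from it in +x, each with a brass guide bush, one straight above the other. Origin: on the desk under the bushes' axis; z up, x from column to bushes, y across the arms: the light bar ends parallel to this y. Clamp screws reach 38 mm from the axis
- bracket_upper (a point): centre of the top rim of the upper bush, on the bush axis, 108 mm above the desk. The bush is 20 mm high; bore 17 mm, flared to 23 mm over its top 6 mm
- bracket_lower (a point): centre of the underside of the lower bush, on the same axis, 38 mm above the desk. The bush is 18 mm high (top rim at 56 mm), same bore and flare; open beneath, the base plate's top is at 12 mm
- polish_a: nail-polish bottle, 28 mm in diameter, 68 mm high, loose, near the dock; leave it. Origin: centre of its underside
- polish_b: another such bottle near the dock; leave it
- polish_c: another such bottle, near the bracket; leave it
- gel_pot: small gel pot, 42 mm in diameter, 32 mm high, loose, near the bracket; leave it. Origin: centre of its underside
- buffer: nail buffer block, 95 by 26 by 26 mm, lying in the middle of the desk; leave it. Origin: centre of its underside
- pump: lotion bottle, 60 mm in diameter, 130 mm high, loose, beyond the middle; leave it. Origin: centre of its underside
- dappen: small white mixing bowl, 50 mm wide, 26 mm high, loose, in the middle; leave it. Origin: centre of its underside
Not all that is in view belongs to the job. What is shaped like the bracket but blue is not meant. Leave any turquoise look-alike of the dock alone.

How it is judged:
By the outcome, as a careful person would: the job done as asked, in the order asked, and still so for the second after the job is handed in, while the arm keeps its last pose, push and grip.
It also fails if it takes over 53 s, if anything falls off the work surface, if the arm or the gripper's body presses on something with over 40 N, if the wrist force passes 120 N, or if a joint passes its speed limit or range.

## Working session

There is one attempt and no reset: what is moved stays moved. The work goes in short steps, Python scripts to look and compute and a shell command to move; the robot and the scene stay as the last step left them, time stands still between calls to the robot, and variables do not carry over. Pictures are saved under pics/ and viewed, at most 10 in all, crops included, and the job is handed in when it is done.

```bash
mkdir -p pics; ls; cat > h.py <<'E'
import numpy as np, cv2
from bench import monitor, cams, ticket, r
def cam(n):
    c=cams.camera(n); np.savez('%s.npz'%n,**{k:v for k,v in c.items() if v is not None and not isinstance(v,str)}); return c
def load(n): return dict(np.load('%s.npz'%n,allow_pickle=True))
def f(c): return 200/np.tan(np.radians(float(c['vfov']))/2)
def pt(c,u,v,z=None):
    z=float(c['z_map'][int(v),int(u)]) if z is None else z
    k=f(c); return (c['T']@[ (u-c['cx'])/k*z, -(v-c['cy'])/k*z, -z,1])[:3]
def cloud(c):
    v,u=np.mgrid[0:400,0:640]; z=c['z_map']; k=f(c)
    P=np.stack([(u-c['cx'])/k*z,-(v-c['cy'])/k*z,-z,np.ones_like(z)],-1)@c['T'].T
    P=P[...,:3]; P[z==0]=np.nan; return P
E
python3 - <<'E'
from h import *
s=monitor.read_state(); print(s, r.tcp_to_grasp)
for n in ['scene','top','wrist']:
    c=cam(n); print(n,c.keys(),c['vfov'],c['cx'],c['cy'],np.round(c['T'],3).tolist())
    print({k:v for k,v in c.items() if k not in('pixels','z_map','T')})
a=load('scene')['pixels']; b=load('top')['pixels']
cv2.imwrite('pics/s.png',a);cv2.imwrite('pics/t.png',b)
E
```

```text
pics
{'time': 0.0, 'joint_positions': array([-1.2235793 ,  0.33284912, -0.0646655 ,  1.46094228,  0.02160434,
        1.34985631, -0.08849925]), 'joint_vel': array([-4.68910084e-04, -1.98683666e-04, -5.74627762e-04,  7.60267423e-04,
        4.23511737e-04, -8.79677184e-05,  8.27990307e-04]), 'joint_torque': array([-1.82952550e-05, -6.23256326e+01,  2.47630145e-02, -3.89903712e+01,
       -6.13359734e-02,  3.99120210e-02,  1.52843377e-04]), 'ee_pos': array([0.22577818, 0.5823413 , 0.18456762]), 'eef_rot': array([ 1.83861431e-01,  9.82951938e-01, -6.74322429e-04, -8.67259703e-05]), 'ft_force': array([ 0.23039313, -0.34148711, -0.23209066]), 'torque': array([-0.00241765, -0.00634838, -0.0135493 ]), 'grip_force': 0.0, 'width': 0.087309094370542} 0.0187
scene dict_keys(['pixels', 'z_map', 'vfov', 'cx', 'cy', 'T']) 43.73924798185764 315.5128760502204 198.14056234585857 [[0.246, -0.68, 0.691, 1.284], [0.969, 0.17, -0.177, -0.158], [0.003, 0.714, 0.7, 0.929], [0.0, 0.0, 0.0, 1.0]]
{'vfov': 43.73924798185764, 'cx': 315.5128760502204, 'cy': 198.14056234585857}
top dict_keys(['pixels', 'z_map', 'vfov', 'cx', 'cy', 'T']) 43.50881182279534 316.3136086568245 201.18830563361357 [[-0.014, 0.996, -0.082, 0.41], [-1.0, -0.015, -0.002, 0.035], [-0.003, 0.082, 0.997, 1.504], [0.0, 0.0, 0.0, 1.0]]
{'vfov': 43.50881182279534, 'cx': 316.3136086568245, 'cy': 201.18830563361357}
wrist dict_keys(['pixels', 'z_map', 'vfov', 'cx', 'cy', 'T']) 69.62389475840862 315.55044743556925 196.1766305786419 [[0.362, -0.888, -0.284, 0.147], [0.932, 0.345, 0.111, 0.614], [-0.001, -0.305, 0.952, 0.385], [0.0, 0.0, 0.0, 1.0]]
{'vfov': 69.62389475840862, 'cx': 315.55044743556925, 'cy': 196.1766305786419}
```

View pics/s.png

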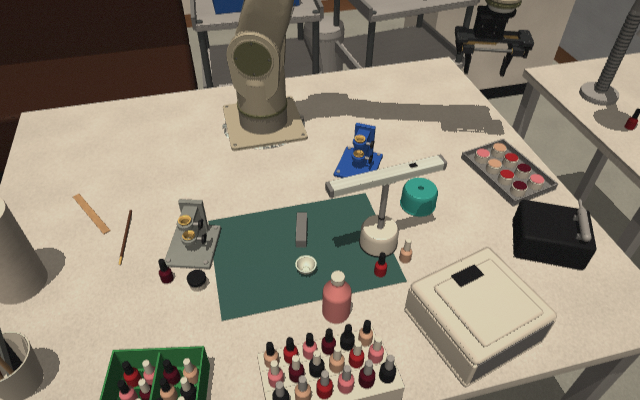

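View pics/t.png

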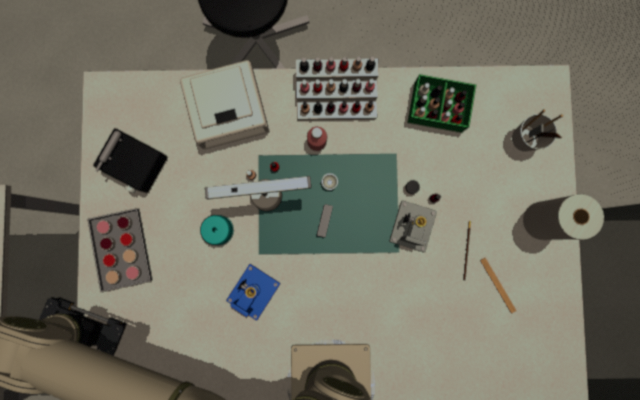

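```bash
python3 - <<'E'
from h import *
for n in ['top','scene']:
    c=load(n);P=cloud(c);z=P[...,2]
    bx={'top':(195,165,330,215),'scene':(315,145,455,205)}[n]
    w=np.zeros(z.shape,bool); w[bx[1]:bx[3],bx[0]:bx[2]]=1
    m=w&(z>.222)&(z<.245)
    Q=P[m]; 
    (ctr,sz,ang)=cv2.minAreaRect((Q[:,:2]*1000).astype(np.float32)); print(n,'bar',m.sum(),np.nanmedian(Q[:,2]),ctr,sz,ang)
    # dock: top surface z .05-.068
    bx={'top':(235,165,300,225),'scene':(350,205,410,265)}[n]
    w=np.zeros(z.shape,bool); w[bx[1]:bx[3],bx[0]:bx[2]]=1
    Q=P[w&(z>.053)&(z<.066)]; print('dock',len(Q),cv2.minEnclosingCircle((Q[:,:2]*1000).astype(np.float32)),np.median(Q[:,2]))
    bx={'top':(385,195,445,255),'scene':(155,185,235,275)}[n]
    w=np.zeros(z.shape,bool); w[bx[1]:bx[3],bx[0]:bx[2]]=1
    for lo,hi in [(.006,.018),(.095,.102),(.102,.109),(.109,.118)]:
        m=w&(z>lo)&(z<hi);Q=P[m]; print('br',lo,len(Q),cv2.minAreaRect((Q[:,:2]*1000).astype(np.float32)) if len(Q)>3 else '', np.median(Q[:,2]) if len(Q) else '')
    for nm,px in {'top':{'desk':(490,160)},'scene':{'desk':(60,300)}}[n].items(): print(nm,pt(c,*px))
a=load('scene')['pixels'][180:300,140:260];b=load('top')['pixels'][180:270,375:495]
im=np.hstack([cv2.resize(a,(400,400),interpolation=2),cv2.resize(b[:, :90],(400,400),interpolation=2)]);cv2.imwrite('pics/br.png',im)
E
```

```text
top bar 1274 0.23265702616243622 (553.34375, 187.43345642089844) (31.04990005493164, 272.5440673828125) 5.348293304443359
dock 369 ((576.7666625976562, 186.28746032714844), 67.04439544677734) 0.060175723212166465
br 0.006 1105 ((461.0235595703125, -253.6708984375), (176.85235595703125, 175.6001434326172), 88.24189758300781) 0.01186391558796318
br 0.095 150 ((446.2457275390625, -236.28773498535156), (55.907684326171875, 81.73937225341797), 75.89743041992188) 0.09940795363904176
br 0.102 148 ((443.7146911621094, -238.28890991210938), (53.650115966796875, 81.86198425292969), 82.8181381225586) 0.10465794798941641
br 0.109 93 ((439.21044921875, -236.3040771484375), (52.78450393676758, 77.58414459228516), 88.20457458496094) 0.11202740408704859
desk [ 0.65285589 -0.49070691 -0.0022675 ]
scene bar 1547 0.2315079290182711 (556.4990234375, 184.15194702148438) (34.23664855957031, 271.4937744140625) 5.277936935424805
dock 764 ((583.9891357421875, 175.5442657470703), 69.17811584472656) 0.05972401208464645
br 0.006 1468 ((403.7818298339844, -264.62615966796875), (280.5842590332031, 154.05259704589844), 15.825746536254883) 0.011617128041061686
br 0.095 283 ((453.090576171875, -241.3543701171875), (56.26020431518555, 75.35941314697266), 81.25855255126953) 0.0998005877313145
br 0.102 167 ((450.00152587890625, -239.40858459472656), (55.14618682861328, 83.89137268066406), 86.83011627197266) 0.1049703878069751
br 0.109 108 ((445.6316833496094, -248.2985076904297), (55.85460662841797, 76.76347351074219), 70.44402313232422) 0.11080509179273818
desk [ 5.40858616e-01 -5.46572540e-01  1.73430498e-04]
```

View pics/br.png

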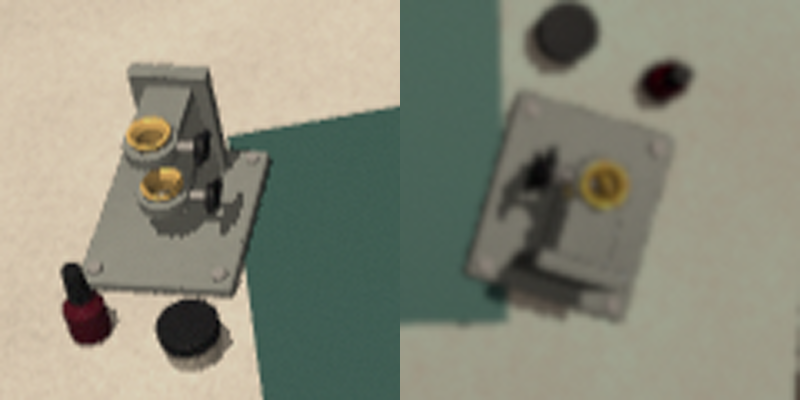

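The scene picture shows the grey bracket's upper rim at about (185,220), and the top picture shows it at about (421,221). The lamp bar is at top (205..310, 187). Both cameras agree on the bar to within 3 mm.

```bash
cat >> h.py <<'E'
def onz(c,u,v,h):
    a=pt(c,u,v,1.0);o=c['T'][:3,3];d=a-o; return o+d*(h-o[2])/d[2]
def yaw():
    from scipy.spatial.transform import Rotation as R
    M=R.from_quat(monitor.read_state()['eef_rot']).as_matrix()
    return np.degrees(np.arctan2(M[1,1],M[0,1])), M[:,2]
E
python3 - <<'E'
from h import *
t=load('top');s=load('scene')
T=lambda x,y:(375+(x-400)*.225-.4,180+y*.225-.4); S=lambda x,y:(140+x*.3-.35,180+y*.3-.35)
print('rim',onz(t,*T(604,184),.108),onz(s,*S(149,133),.108))
print('lower rim', onz(s,*S(162,184),.056))
C=[onz(t,*T(*p),.012)[:2] for p in [(520,90),(674,140),(625,320),(465,275)]]
D=[onz(s,*S(*p),.012)[:2] for p in [(82,284),(236,291),(270,156)]]
for E in (C,D):
    for i in range(len(E)-1):
        d=E[i+1]-E[i]; print(np.round(E[i],4),np.linalg.norm(d),np.degrees(np.arctan2(d[1],d[0])))
print(np.mean(C,0),yaw())
P=cloud(s);Q=P[180:215,170:215].reshape(-1,3);Q=Q[(Q[:,2]>.109)&(Q[:,2]<.118)];print('coltop',len(Q),Q.mean(0),cv2.minAreaRect((Q[:,:2]*1000).astype(np.float32)))
E
```

```text
rim [ 0.46646706 -0.25162734  0.108     ] [ 0.46877256 -0.25374018  0.108     ]
lower rim [ 0.46869572 -0.25410623  0.056     ]
[ 0.5343 -0.2169] 0.10813032050733275 -108.97034490294229
[ 0.4991 -0.3191] 0.1251246498313007 162.94237889506954
[ 0.3795 -0.2824] 0.11031734212912163 73.4619137178054
[ 0.5074 -0.319 ] 0.10767111650920096 72.67952665522527
[ 0.5394 -0.2162] 0.12594778159918166 162.8820649409662
[ 0.45596919 -0.24878288] (np.float64(68.8139319381205), array([-3.20813489e-04, -1.04200361e-03, -9.99999406e-01]))
coltop 96 [ 0.41644757 -0.23762655  0.11116836] ((416.346923828125, -237.89602661132812), (55.85460662841797, 14.608563423156738), 70.44402313232422)
```

```bash
python3 -m crank '{"steps": [[[0,0,1],[0,0,0]],[[0,0,1],[0,0,0]],[[0,0,1],[0,0,0]],[[0.8,-0.9,0],[0,0,-0.75]],[[0.8,-0.9,0],[0,0,-0.75]],[[0.8,-0.9,0],[0,0,-0.75]],[[0.8,-0.9,0],[0,0,-0.75]],[[0.8,-0.9,0],[0,0,-0.75]],[[0.8,-0.9,0],[0,0,-0.75]],[[0.8,-0.9,0],[0,0,-0.75]]]}'; python3 -m crank '{"steps": [[[0.8,-0.9,0],[0,0,-0.75]],[[0.8,-0.9,0],[0,0,-0.75]],[[0.8,-0.9,0],[0,0,-0.75]],[[0.8,-0.9,0],[0,0,-0.75]],[[0.8,-0.9,0],[0,0,-0.75]],[[0.8,-0.9,0],[0,0,-0.75]],[[0.8,-0.9,0],[0,0,-0.75]],[[0,0,0],[0,0,0]],[[0,0,0],[0,0,0]]]}'
python3 -c "
from h import *
print(monitor.read_state()['ee_pos'],yaw())
c=cam('wrist');cv2.imwrite('pics/w1.png',c['pixels'])
P=cloud(c);Q=P.reshape(-1,3);Q=Q[(Q[:,2]>.226)&(Q[:,2]<.24)&(abs(Q[:,0]-.555)<.06)&(abs(Q[:,1]-.186)<.15)]
print(len(Q),cv2.minAreaRect((Q[:,:2]*1000).astype(np.float32)),np.polyfit(Q[:,1],Q[:,2],1))
"
```

```text
time: 0.98
ee_pos: [0.3666, 0.4239, 0.2602]
eef_rot: [0.404, 0.915, -0.0, -0.0]
ft_force: [1.1, 0.2, -0.6]
width: 0.0868
grip_force: 0.0
time: 1.73
ee_pos: [0.5068, 0.266, 0.2601]
eef_rot: [0.601, 0.799, -0.0, 0.0]
ft_force: [-0.5, 0.7, 0.4]
width: 0.0871
grip_force: 0.0
[0.50679551 0.26601952 0.26010629] (np.float64(16.115570674787392), array([-1.01320713e-04, -6.10522942e-04, -9.99999808e-01]))
5054 ((550.6204833984375, 234.15841674804688), (31.082719802856445, 173.28561401367188), 5.536933422088623) [-0.00049818  0.23236335]
```

View pics/w1.png

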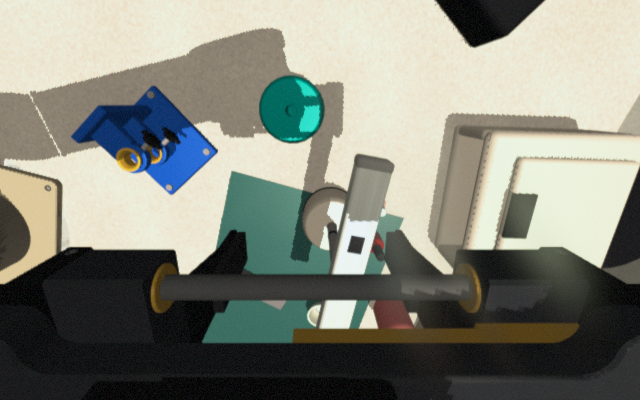

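```bash
python3 -m crank '{"steps": [[[0.5,-0.8,0],[0,0,-0.54]],[[0.5,-0.8,0],[0,0,-0.54]],[[0.5,-0.8,0],[0,0,-0.54]],[[0.43,-0.83,0],[0,0,-0.53]],[[0,0,0],[0,0,0]],[[0,0,-0.5],[0,0,0]],[[0,0,-0.5],[0,0,0]],[[0,0,-0.5],[0,0,0]],[[0,0,-0.5],[0,0,0]],[[0,0,-0.32],[0,0,0]]]}'; python3 -m crank '{"steps": [[[0,0,0],[0,0,0]],[[0,0,0],[0,0,0]]]}'
python3 -c "
from h import *
print(monitor.read_state()['ee_pos'],yaw())"
```

```text
time: 2.62
ee_pos: [0.5531, 0.1876, 0.2001]
eef_rot: [0.671, 0.741, -0.001, -0.0]
ft_force: [-0.2, 0.7, 0.5]
width: 0.0869
grip_force: 0.0
time: 2.78
ee_pos: [0.5538, 0.1872, 0.202]
eef_rot: [0.672, 0.741, -0.0, -0.0]
ft_force: [1.2, 0.5, 1.4]
width: 0.0867
grip_force: 0.0
[0.55377972 0.18716671 0.20195417] (np.float64(5.590081161303216), array([-7.65905817e-04, -4.09172504e-04, -9.99999623e-01]))
```

```bash
python3 -m crank '{"steps": [[[0.05,-0.04,0],[0,0,0]],[[0,0,0],[0,0,0]],[[0,0,0],[0,0,0]],[[0,0,0],[0,0,0]],[[0,0,0],[0,0,0]],[[0,0,0],[0,0,0]],[[0,0,0],[0,0,0]],[[0,0,0],[0,0,0]],[[0,0,0],[0,0,0]],[[0,0,0],[0,0,0]]]}' 0 50; python3 -m crank '{"steps": [[[0,0,0],[0,0,0]],[[0,0,0],[0,0,0]],[[0,0,0],[0,0,0]],[[0,0,0],[0,0,0]]]}'
python3 -m crank '{"steps": [[[0,0,0.2],[0,0,0]],[[0,0,0.4],[0,0,0]],[[0,0,0.4],[0,0,0]],[[0,0,0],[0,0,0]],[[0,0,0],[0,0,0]]]}'
```

```text
time: 3.62
ee_pos: [0.5554, 0.186, 0.2024]
eef_rot: [0.672, 0.741, 0.0, 0.0]
ft_force: [0.2, 0.3, -0.5]
width: 0.0284
grip_force: 0.0
time: 3.95
ee_pos: [0.5554, 0.186, 0.2024]
eef_rot: [0.672, 0.741, 0.0, 0.0]
ft_force: [-0.8, 0.4, 0.1]
width: 0.004
grip_force: 0.0
time: 4.37
ee_pos: [0.556, 0.1862, 0.2285]
eef_rot: [0.672, 0.741, 0.001, 0.0]
ft_force: [-0.4, 1.3, 0.3]
width: 0.0004
grip_force: 0.0
```

```bash
python3 -c "
from h import *
a=cam('wrist');b=cam('scene')
cv2.imwrite('pics/w2.png',np.hstack([cv2.resize(a['pixels'],(400,250)),cv2.resize(b['pixels'][90:290,290:490],(400,400))[:250]]))
cv2.imwrite('pics/w2.png',np.vstack([cv2.resize(a['pixels'],(480,300)),cv2.resize(b['pixels'][130:255,290:490],(480,300))]))
P=cloud(b);Q=P[100:300,250:500].reshape(-1,3)
for h in (.2,.21,.22,.23,.24,.25): print(h,len(Q[(abs(Q[:,2]-h)<.005)]))
"
```

```text
0.2 8
0.21 144
0.22 407
0.23 1416
0.24 9
0.25 0
```

View pics/w2.png

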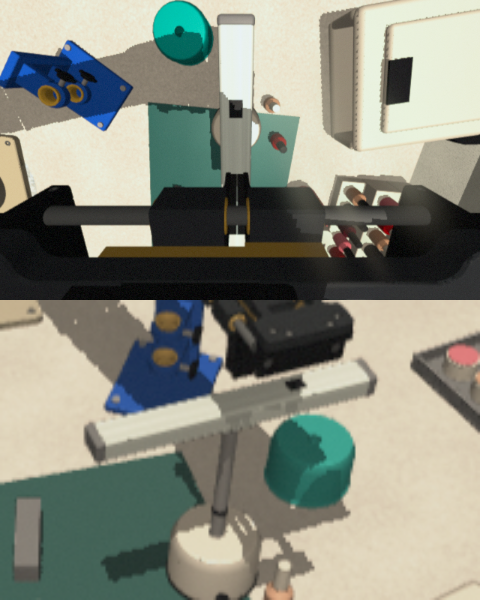

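```bash
python3 - <<'E'
from h import *
b=load('scene');P=cloud(b)
def proj(c,X):
    p=np.linalg.inv(c['T'])@[*X,1];k=f(c);return c['cx']+k*p[0]/-p[2], c['cy']-k*p[1]/-p[2]
print(proj(b,(.556,.186,.2285)),proj(b,(.556,.186,.232)))
im=b['pixels'][60:210,300:500].copy();cv2.imwrite('pics/w3.png',cv2.resize(im,(800,600),interpolation=2))
c=load('wrist')
Q=cloud(c)
for v in range(230,330,8): print(v,np.round(Q[v,316],3), c['pixels'][v,316])
print(proj(c,(.556,.186,.2285)))
E
```

```text
(np.float64(387.6952913345054), np.float64(172.9569541248087)) (np.float64(387.8681598759953), np.float64(171.71553541009462))
230 [0.557 0.182 0.231] [126 140 137]
238 [0.555 0.197 0.275] [35 43 40]
246 [0.555 0.197 0.286] [38 44 44]
254 [0.555 0.194 0.29 ] [69 73 70]
262 [0.555 0.196 0.302] [69 75 69]
270 [0.555 0.196 0.309] [123 133 125]
278 [0.553 0.22  0.351] [45 46 47]
286 [0.553 0.218 0.353] [49 55 55]
294 [0.553 0.215 0.353] [53 57 56]
302 [0.556 0.184 0.316] [127 138 129]
310 [0.557 0.178 0.315] [126 137 130]
318 [0.564 0.104 0.233] [234 243 235]
326 [0.565 0.095 0.232] [232 243 235]
(np.float64(315.69810939551644), np.float64(223.34369788617016))
```

View pics/w3.png

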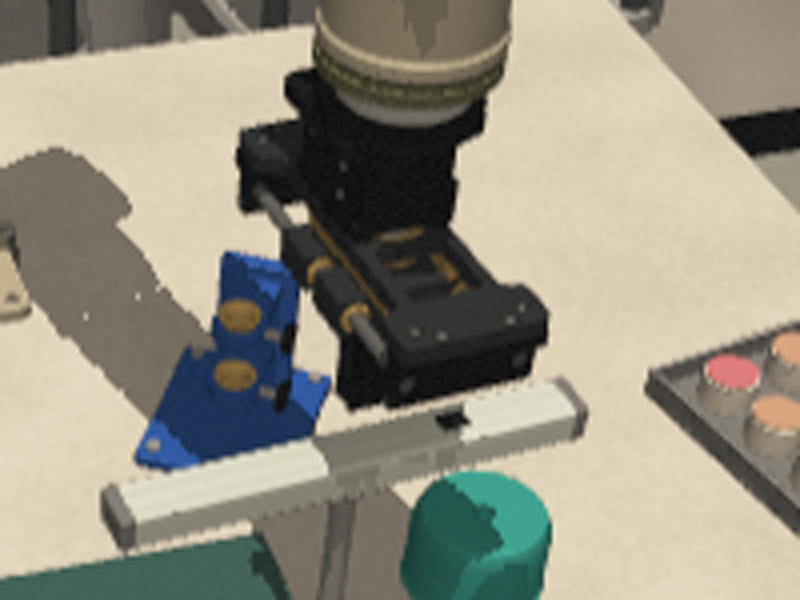

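The fingers closed about 40 mm above the bar, although the state reported TCP z = 0.202. The fingertip in the crop is at about (365,405), which is well above the bar. I'll open the gripper and measure the fingertips against the reported TCP.

```bash
python3 -m crank '{"steps": [[[0,0,0],[0,0,0]],[[0,0,0],[0,0,0]],[[0,0,0],[0,0,0]],[[0,0,0],[0,0,0]],[[0,0,0],[0,0,0]],[[0,0,0],[0,0,0]],[[0,0,0],[0,0,0]],[[0,0,0],[0,0,0]],[[0,0,0],[0,0,0]],[[0,0,0],[0,0,0]]]}' 87 50; python3 - <<'E'
from h import *
s=monitor.read_state();print(s['ee_pos'],s['width'],s['joint_positions'])
for n in ('wrist','scene','top'):
    c=cam(n);P=cloud(c)
    d=(np.abs(P[...,0]-.555)<.075)&(np.abs(P[...,1]-.186)<.03)&(P[...,2]>.236)&(P[...,2]<.42)
    Q=P[d]; print(n,np.round(c['T'][:3,3],3),len(Q))
    for lo in np.arange(.236,.36,.01):
        q=Q[(Q[:,2]>=lo)&(Q[:,2]<lo+.01)]
        if len(q): print(round(lo,3),len(q),'x',np.round(np.percentile(q[:,0],[0,25,75,100]),3),'y',np.round(np.percentile(q[:,1],[0,100]),3))
E
```

```text
time: 5.3
ee_pos: [0.5554, 0.186, 0.2273]
eef_rot: [0.672, 0.741, 0.0, 0.0]
ft_force: [-0.5, -0.7, -0.4]
width: 0.0592
grip_force: 0.0
[0.55537672 0.18602215 0.22734295] 0.05919133823545781 [-0.70886337  0.22713151  0.36837016  1.524551   -0.08229408  1.40518368
 -0.23849209]
wrist [0.547 0.271 0.427] 48897
0.256 32 x [0.516 0.522 0.585 0.592] y [0.174 0.201]
0.266 411 x [0.516 0.524 0.585 0.593] y [0.174 0.202]
0.276 478 x [0.516 0.524 0.586 0.592] y [0.175 0.202]
0.286 590 x [0.514 0.523 0.586 0.594] y [0.178 0.202]
0.296 584 x [0.512 0.52  0.589 0.597] y [0.185 0.202]
0.306 878 x [0.511 0.522 0.589 0.598] y [0.172 0.202]
0.316 369 x [0.52  0.521 0.59  0.591] y [0.172 0.196]
0.326 606 x [0.519 0.521 0.589 0.59 ] y [0.172 0.204]
0.336 803 x [0.518 0.52  0.588 0.59 ] y [0.179 0.216]
0.346 3095 x [0.48  0.52  0.548 0.589] y [0.188 0.216]
0.356 9600 x [0.49  0.504 0.578 0.616] y [0.197 0.216]
scene [ 1.284 -0.158  0.929] 1848
0.256 8 x [0.521 0.522 0.543 0.595] y [0.177 0.195]
0.266 78 x [0.516 0.523 0.596 0.598] y [0.171 0.201]
0.276 68 x [0.518 0.524 0.596 0.599] y [0.172 0.201]
0.286 52 x [0.515 0.522 0.596 0.599] y [0.171 0.198]
0.296 26 x [0.514 0.521 0.525 0.592] y [0.171 0.193]
0.306 41 x [0.512 0.519 0.523 0.594] y [0.17  0.193]
0.316 12 x [0.517 0.518 0.52  0.521] y [0.179 0.188]
0.326 18 x [0.518 0.52  0.521 0.523] y [0.169 0.181]
0.336 25 x [0.518 0.52  0.622 0.623] y [0.158 0.215]
0.346 94 x [0.481 0.545 0.586 0.628] y [0.156 0.214]
0.356 186 x [0.481 0.55  0.599 0.624] y [0.156 0.211]
top [0.41  0.035 1.504] 100
0.236 1 x [0.564 0.564 0.564 0.564] y [0.157 0.157]
0.336 1 x [0.624 0.624 0.624 0.624] y [0.158 0.158]
0.346 15 x [0.576 0.591 0.616 0.625] y [0.157 0.169]
0.356 55 x [0.594 0.603 0.616 0.622] y [0.156 0.168]
```

The measurements show that the real fingertips sit about 36 mm higher than the reported TCP: tips at z ≈ 0.264 with 0.227 reported. The body at 0.335 fits this. The x and y positions are fine, so I'll go down to a reported z of about 0.166.

```bash
python3 -m crank '{"steps": [[[0,0,-0.5],[0,0,0]],[[0,0,-0.5],[0,0,0]],[[0,0,-0.5],[0,0,0]],[[0,0,-0.5],[0,0,0]],[[0,0,-0.45],[0,0,0]],[[0,0,0],[0,0,0]],[[0,0,0],[0,0,0]]]}' 60; python3 -m crank '{"steps": [[[0,0,0],[0,0,0]],[[0,0,0],[0,0,0]],[[0,0,0],[0,0,0]],[[0,0,0],[0,0,0]],[[0,0,0],[0,0,0]],[[0,0,0],[0,0,0]],[[0,0,0],[0,0,0]],[[0,0,0],[0,0,0]],[[0,0,0],[0,0,0]],[[0,0,0],[0,0,0]]]}' 0 50
```

```text
time: 6.03
ee_pos: [0.5549, 0.1858, 0.1652]
eef_rot: [0.672, 0.741, -0.001, -0.0]
ft_force: [0.2, 0.4, 0.7]
width: 0.0601
grip_force: 0.0
time: 6.87
ee_pos: [0.5555, 0.1861, 0.1663]
eef_rot: [0.672, 0.741, 0.0, 0.0]
ft_force: [0.3, -0.9, 2.4]
width: 0.0294
grip_force: 50.0
```

```bash
python3 -m crank '{"steps": [[[0,0,0.2],[0,0,0]],[[0,0,0.4],[0,0,0]],[[0,0,0.6],[0,0,0]],[[0,0,0.6],[0,0,0]],[[0,0,0.6],[0,0,0]],[[0,0,0.6],[0,0,0]],[[0,0,0.6],[0,0,0]],[[0,0,0.6],[0,0,0]],[[0,0,0.4],[0,0,0]],[[0,0,0.2],[0,0,0]]]}'; python3 -m crank '{"steps": [[[0,0,0],[0,0,0]],[[0,0,0],[0,0,0]]]}'; python3 - <<'E'
from h import *
print(monitor.read_state()['ee_pos'],yaw())
c=cam('scene');P=cloud(c)[80:300,280:480].reshape(-1,3)
Q=P[(P[:,0]>.5)&(P[:,0]<.6)&(abs(P[:,1]-.186)<.02)]
for lo in np.arange(.06,.36,.02):
    q=Q[(Q[:,2]>=lo)&(Q[:,2]<lo+.02)]
    if len(q): print(round(lo,3),len(q),np.round(np.median(q,0),4))
q=P[(P[:,2]>.33)&(P[:,2]<.352)&(abs(P[:,0]-.555)<.05)&(abs(P[:,1]-.186)<.15)]
for a,b in((.05,.13),(.13,.24),(.24,.33)):
    k=q[(q[:,1]>a)&(q[:,1]<b)];print(len(k),np.median(k,0) if len(k) else '')
E
```

```text
time: 7.7
ee_pos: [0.5556, 0.1861, 0.2878]
eef_rot: [0.672, 0.741, 0.001, 0.0]
ft_force: [0.3, 0.3, -3.9]
width: 0.0297
grip_force: 50.0
time: 7.87
ee_pos: [0.5552, 0.1859, 0.2856]
eef_rot: [0.672, 0.741, -0.0, -0.0]
ft_force: [-0.5, 0.4, -4.6]
width: 0.0296
grip_force: 50.0
[0.55517603 0.18594046 0.28562728] (np.float64(5.561101434641815), array([-5.82376524e-04, -3.12635376e-04, -9.99999782e-01]))
0.06 198 [0.5618 0.188  0.0611]
0.12 17 [0.5596 0.1833 0.1362]
0.14 39 [0.5602 0.1821 0.1494]
0.16 40 [0.5608 0.1818 0.1704]
0.18 43 [0.561  0.182  0.1889]
0.2 51 [0.5606 0.1822 0.211 ]
0.22 45 [0.5603 0.1821 0.2304]
0.24 49 [0.5609 0.1818 0.2499]
0.26 50 [0.5612 0.1823 0.2698]
0.28 54 [0.5612 0.1821 0.2905]
0.3 43 [0.5609 0.1809 0.3065]
0.32 100 [0.5774 0.1815 0.3323]
0.34 176 [0.5648 0.1761 0.3508]
626 [0.57646895 0.08850724 0.34933157]
462 [0.57142812 0.16113276 0.34843005]
228 [0.55817371 0.3025208  0.34657902]
```

Lamp is out: the post is vertical and the foot is at about 0.129 m, clear of the dock. Next, carry it over to the bracket.

```bash
python3 -m crank '{"steps": [[[-0.1,-0.4,0],[0,0,-0.2]],[[-0.15,-0.7,0],[0,0,-0.25]],[[-0.2,-0.95,0],[0,0,-0.25]],[[-0.2,-0.95,0],[0,0,-0.25]],[[-0.2,-0.95,0],[0,0,-0.25]],[[-0.2,-0.95,0],[0,0,-0.25]],[[-0.2,-0.95,0],[0,0,-0.25]],[[-0.2,-0.95,0],[0,0,-0.25]],[[-0.2,-0.95,0],[0,0,-0.25]],[[-0.2,-0.95,0],[0,0,-0.25]]]}'; python3 -m crank '{"steps": [[[-0.2,-0.95,0],[0,0,-0.25]],[[-0.2,-0.95,0],[0,0,-0.25]],[[-0.2,-0.95,0],[0,0,-0.25]],[[-0.2,-0.95,0],[0,0,-0.25]],[[-0.2,-0.95,0],[0,0,-0.25]],[[-0.2,-0.95,0],[0,0,-0.25]],[[-0.2,-0.95,0],[0,0,-0.25]],[[-0.2,-0.95,0],[0,0,-0.2]],[[-0.15,-0.7,0],[0,0,0]],[[-0.1,-0.4,0],[0,0,0]]]}';python3 -m crank '{"steps": [[[0,0,0],[0,0,0]],[[0,0,0],[0,0,0]]]}'; python3 - <<'E'
from h import *
print(monitor.read_state()['ee_pos'],yaw())
c=cam('scene');cv2.imwrite('pics/a1.png',cv2.resize(c['pixels'][90:290,100:300],(600,600),interpolation=2))
E
```

```text
time: 8.75
ee_pos: [0.5085, -0.0339, 0.2862]
eef_rot: [0.748, 0.664, 0.0, 0.0]
ft_force: [-0.7, -0.7, -2.5]
width: 0.0298
grip_force: 50.0
time: 9.58
ee_pos: [0.4614, -0.2525, 0.2863]
eef_rot: [0.802, 0.597, -0.0, 0.0]
ft_force: [-0.4, -0.5, -3.5]
width: 0.0294
grip_force: 50.0
time: 9.75
ee_pos: [0.4627, -0.2491, 0.286]
eef_rot: [0.801, 0.598, -0.0, -0.0]
ft_force: [1.3, 0.9, -3.8]
width: 0.0292
grip_force: 50.0
[ 0.46274482 -0.24905881  0.28602144] (np.float64(-16.487584118954572), array([-1.66439696e-04,  2.14409173e-04, -9.99999963e-01]))
```

View pics/a1.png

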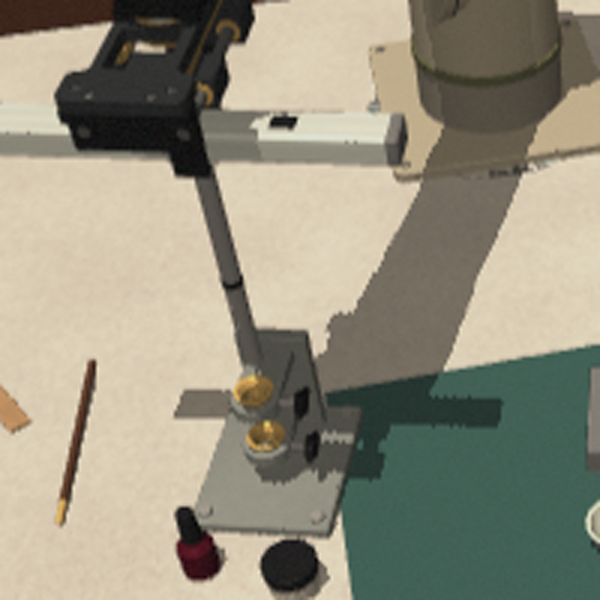

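Bracket view: the foot is just behind the upper bush. The rim centre is at crop (253,392) and the foot is at about (250,370). I'll shift to the target and check the post axis against the rim in both cameras.

```bash
python3 -m crank '{"steps": [[[0.12,-0.07,0],[0,0,-0.05]],[[0.11,-0.07,0],[0,0,-0.05]],[[0,0,0],[0,0,0]],[[0,0,0],[0,0,0]],[[0,0,0],[0,0,0]]]}'; python3 - <<'E'
from h import *
for i in range(3): s=monitor.read_state(); print(s['ee_pos'])
print(yaw())
c=cam('scene');P=cloud(c)[80:300,100:300].reshape(-1,3)
o=c['T'][:2,3]
Q=P[(np.hypot(P[:,0]-.468,P[:,1]+.253)<.02)&(P[:,2]>.135)&(P[:,2]<.32)]
for lo in np.arange(.135,.32,.03):
    q=Q[(Q[:,2]>=lo)&(Q[:,2]<lo+.03)]
    from scipy.optimize import least_squares
    d=(o-q[:,:2].mean(0));d/=np.linalg.norm(d)
    n=np.array([-d[1],d[0]]); t=q[:,:2]@n
    fr=np.percentile(q[:,:2]@d,80)
    ctr=d*(fr-.007)+n*(t.min()+t.max())/2
    print(round(lo,3),len(q),np.round(ctr,4),round(np.ptp(t),4))
E
```

```text
time: 10.22
ee_pos: [0.4687, -0.2522, 0.286]
eef_rot: [0.803, 0.595, -0.0, -0.0]
ft_force: [0.2, 1.4, -4.2]
width: 0.0294
grip_force: 50.0
[ 0.46872648 -0.25223739  0.28604403]
[ 0.46872648 -0.25223739  0.28604403]
[ 0.46872648 -0.25223739  0.28604403]
(np.float64(-16.912768135682303), array([-2.04073379e-04, -8.02835960e-05, -9.99999976e-01]))
0.135 66 [ 0.4681 -0.253 ] 0.0139
0.165 67 [ 0.469  -0.2531] 0.0136
0.195 76 [ 0.4685 -0.2531] 0.0148
0.225 79 [ 0.4687 -0.2532] 0.0135
0.255 83 [ 0.4684 -0.2532] 0.0137
0.285 72 [ 0.4683 -0.2532] 0.0138
0.315 1 [ 0.4645 -0.2488] 0.0
```

```bash
python3 -m crank '{"steps": [[[0,0,-0.2],[0,0,0]],[[0,0,-0.2],[0,0,0]],[[0,0,-0.2],[0,0,0]],[[0,0,-0.2],[0,0,0]],[[0,0,-0.15],[0,0,0]],[[0,0,-0.15],[0,0,0]],[[0,0,-0.1],[0,0,0]],[[0,0,-0.1],[0,0,0]],[[0,0,-0.1],[0,0,0]],[[0,0,0],[0,0,0]]]}'; python3 -m crank '{"steps": [[[0,0,0],[0,0,0]],[[0,0,0],[0,0,0]]]}'; python3 -c "
from h import *
s=monitor.read_state();print(s['ft_force'],s['torque'])"
```

```text
time: 11.1
ee_pos: [0.4685, -0.2524, 0.2507]
eef_rot: [0.804, 0.595, -0.0, -0.0]
ft_force: [0.6, 0.6, -4.1]
width: 0.0296
grip_force: 50.0
time: 11.27
ee_pos: [0.4687, -0.2525, 0.2513]
eef_rot: [0.804, 0.595, 0.0, 0.0]
ft_force: [0.1, -0.6, -4.4]
width: 0.0295
grip_force: 50.0
[ 0.14255268 -0.60807681 -4.38500788] [-0.07923797  0.04489352  0.0160962 ]
```

```bash
python3 -m crank '{"steps": [[[0,0,-0.2],[0,0,0]],[[0,0,-0.2],[0,0,0]],[[0,0,-0.2],[0,0,0]],[[0,0,-0.2],[0,0,0]],[[0,0,-0.2],[0,0,0]],[[0,0,-0.2],[0,0,0]],[[0,0,-0.2],[0,0,0]],[[0,0,-0.2],[0,0,0]],[[0,0,-0.1],[0,0,0]],[[0,0,0],[0,0,0]]]}'; python3 -m crank '{"steps": [[[0,0,0],[0,0,0]],[[0,0,0],[0,0,0]]]}'; python3 -c "
from h import *
s=monitor.read_state();print(s['ft_force'],s['torque'])"
```

```text
time: 12.1
ee_pos: [0.4683, -0.2524, 0.2079]
eef_rot: [0.804, 0.595, -0.0, -0.0]
ft_force: [-0.5, -0.2, -3.8]
width: 0.0297
grip_force: 50.0
time: 12.27
ee_pos: [0.4688, -0.2525, 0.2089]
eef_rot: [0.804, 0.595, 0.0, 0.0]
ft_force: [0.1, -0.1, -4.3]
width: 0.0291
grip_force: 50.0
[ 0.11714489 -0.0962519  -4.29234473] [-0.05790217  0.04905098  0.0102846 ]
```

```bash
python3 -m crank '{"steps": [[[0,0,-0.2],[0,0,0]],[[0,0,-0.2],[0,0,0]],[[0,0,-0.2],[0,0,0]],[[0,0,-0.2],[0,0,0]],[[0,0,-0.1],[0,0,0]],[[0,0,0],[0,0,0]],[[0,0,0],[0,0,0]],[[0,0,0],[0,0,0]]]}'; python3 - <<'E'
from h import *
s=monitor.read_state();print(s['ee_pos'],s['ft_force'],s['torque'])
c=cam('scene');cv2.imwrite('pics/f1.png',cv2.resize(c['pixels'][190:260,150:220],(600,600),interpolation=2))
P=cloud(c)[80:300,60:300].reshape(-1,3);Q=P[(P[:,2]>.235)&(P[:,2]<.262)&(np.hypot(P[:,0]-.468,P[:,1]+.253)<.15)]
print(cv2.minAreaRect((Q[:,:2]*1000).astype(np.float32)))
E
```

```text
time: 12.93
ee_pos: [0.4687, -0.2525, 0.1863]
eef_rot: [0.804, 0.595, 0.0, 0.0]
ft_force: [-0.8, 0.9, -3.6]
width: 0.0292
grip_force: 50.0
[ 0.4687344  -0.25253258  0.18630761] [-0.76449822  0.88130361 -3.60631149] [-0.09962048  0.03040856  0.04093253]
((471.76409912109375, -254.327880859375), (272.4806213378906, 38.98052215576172), 72.5622329711914)
```

View pics/f1.png

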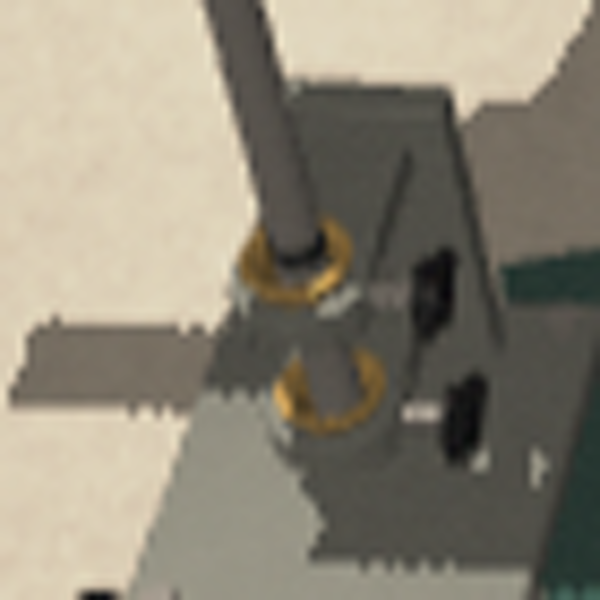

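The ring in the crop is at about (300,250), slightly above the rim plane of the upper bush. The post is through both bushes. I'll measure the ring height from a brightness profile along the post.

```bash
cat >m.py <<'E'
from h import *
def proj(c,X):
    p=np.linalg.inv(c['T'])@[*X,1];k=f(c);return c['cx']+k*p[0]/-p[2], c['cy']-k*p[1]/-p[2]
c=load('scene');g=c['pixels'].mean(2).astype(np.float32)
ctr=np.array([.4686,-.2534]);o=c['T'][:2,3]-ctr;d=o/np.linalg.norm(o)
n=np.array([-d[1],d[0]])
for h in np.arange(.098,.134,.002):
    v=[]
    for s in (-.003,0,.003):
        p=ctr+d*np.sqrt(.007**2-s*s)+n*s
        u=proj(c,(*p,h));v.append(cv2.getRectSubPix(g,(1,1),u)[0,0])
    print(round(h,3),np.round(v),np.round(u,1))
P=cloud(c)[60:300,60:300].reshape(-1,3);Q=P[(P[:,2]>.2)&(P[:,2]<.29)]
t=(Q[:,:2]-ctr)@np.array([np.sin(np.radians(17)),np.cos(np.radians(17))]);w=(Q[:,:2]-ctr)@np.array([np.cos(np.radians(17)),-np.sin(np.radians(17))])
for a,b in ((-.13,-.07),(.05,.13)):
    q=Q[(t>a)&(t<b)&(abs(w)<.012)]; print('bartop',len(q),np.percentile(q[:,2],[25,50,75]))
for y in (-.08,.08,):
    pass
P=cloud(c);q=P[180:215,170:215].reshape(-1,3);q=q[(q[:,2]>.109)&(q[:,2]<.118)];print('coltop',np.median(q[:,2]))
E
python3 m.py
```

```text
0.098 [79. 89. 78.] [187.1 224.1]
0.1 [ 87. 104. 110.] [187.  223.5]
0.102 [ 85. 103. 139.] [186.8 222.9]
0.104 [ 79.  95. 124.] [186.7 222.3]
0.106 [78. 84. 98.] [186.5 221.7]
0.108 [73. 73. 69.] [186.3 221. ]
0.11 [60. 64. 51.] [186.2 220.4]
0.112 [45. 45. 35.] [186.  219.8]
0.114 [32. 37. 27.] [185.9 219.2]
0.116 [49. 48. 39.] [185.7 218.6]
0.118 [64. 62. 58.] [185.5 218. ]
0.12 [77. 75. 69.] [185.4 217.4]
0.122 [80. 79. 75.] [185.2 216.8]
0.124 [82. 81. 75.] [185.1 216.1]
0.126 [84. 82. 76.] [184.9 215.5]
0.128 [83. 81. 76.] [184.7 214.9]
0.13 [82. 80. 75.] [184.6 214.3]
0.132 [82. 81. 76.] [184.4 213.7]
bartop 181 [0.25051576 0.25142317 0.25220814]
bartop 313 [0.2507924  0.25165541 0.25265624]
coltop 0.11139164189390682
```

```bash
python3 -m crank '{"steps": [[[0,0,-0.1],[0,0,0]],[[0,0,-0.1],[0,0,0]],[[0,0,0],[0,0,0]],[[0,0,0],[0,0,0]],[[0,0,0],[0,0,0]],[[0,0,0],[0,0,0]]]}'; python3 - <<'E'
from h import *
s=monitor.read_state();print(s['ee_pos'],s['ft_force'],s['torque'],yaw()[0])
c=cam('scene');cv2.imwrite('pics/f2.png',cv2.resize(c['pixels'][200:240,165:205],(600,600),interpolation=cv2.INTER_CUBIC))
c=cam('top')
E
python3 m.py
```

```text
time: 13.48
ee_pos: [0.4687, -0.2525, 0.1812]
eef_rot: [0.804, 0.595, 0.0, 0.0]
ft_force: [-0.7, 0.0, -2.8]
width: 0.0296
grip_force: 50.0
[ 0.46866547 -0.25249413  0.18118976] [-0.66730641  0.02374888 -2.77335101] [-0.09564887  0.05479227 -0.04117688] -16.940899975081
0.098 [82. 91. 79.] [187.1 224.1]
0.1 [ 95. 114. 112.] [187.  223.5]
0.102 [ 86. 113. 138.] [186.8 222.9]
0.104 [ 71.  98. 112.] [186.7 222.3]
0.106 [51. 60. 72.] [186.5 221.7]
0.108 [37. 38. 26.] [186.3 221. ]
0.11 [31. 31. 30.] [186.2 220.4]
0.112 [49. 54. 45.] [186.  219.8]
0.114 [71. 72. 64.] [185.9 219.2]
0.116 [79. 80. 73.] [185.7 218.6]
0.118 [82. 82. 75.] [185.5 218. ]
0.12 [82. 82. 75.] [185.4 217.4]
0.122 [82. 82. 76.] [185.2 216.8]
0.124 [82. 82. 76.] [185.1 216.1]
0.126 [82. 82. 76.] [184.9 215.5]
0.128 [83. 81. 76.] [184.7 214.9]
0.13 [83. 81. 76.] [184.6 214.3]
0.132 [82. 81. 76.] [184.4 213.7]
bartop 183 [0.24532069 0.24628542 0.24713472]
bartop 314 [0.24577879 0.24664893 0.24759167]
coltop 0.11147040582984569
```

View pics/f2.png

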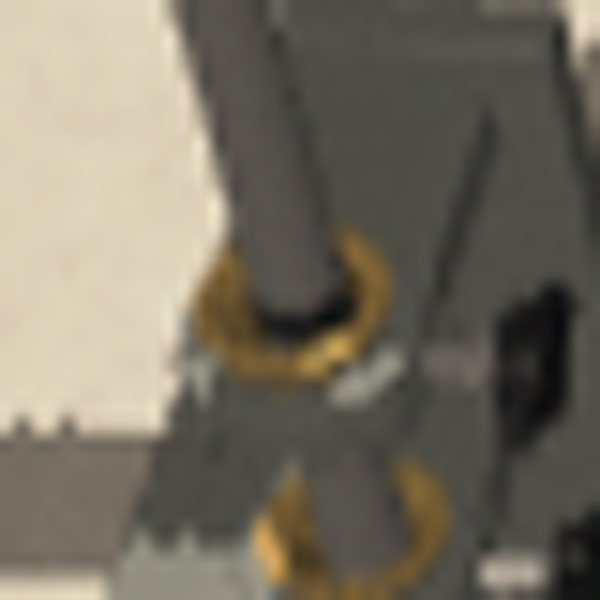

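The ring is at about 0.1085 m, level with the rim (0.108) to within a millimetre. The post is centred at crop (300,310), the foot hangs about 13 mm above the base plate, and there is no side load. I'm handing it in.

```bash
python3 -m crank '{"steps": [[[0,0,0],[0,0,0]],[[0,0,0],[0,0,0]],[[0,0,0],[0,0,0]],[[0,0,0],[0,0,0]]]}'; python3 -c "
from bench import ticket; print(ticket.close_job())"
```

```text
time: 13.92
ee_pos: [0.4686, -0.2525, 0.1811]
eef_rot: [0.804, 0.595, 0.0, 0.0]
ft_force: [-0.1, -0.5, -4.4]
width: 0.0297
grip_force: 50.0
the job is handed in; nothing more can be done
None
```

I handed the job in at about 14 s: the lamp hangs still in the gripper at 50 N, its post through both bushes, the bar within about half a degree of the column's broad face, the ring within about 1 mm of the upper rim and the foot about 13 mm clear of the base; I met no obstruction on the way but did not re-check the bottles and small things at the end.

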